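# Clamp the fresh connector, free the cured one

## Task

Two glued connector shells sit in the locking forceps on the repair bench. First squeeze the handles of the open, blue forceps together until their ratchet catches and they stay shut by themselves; then release the locked, red forceps by pressing their white-dotted handle down, so that they spring fully open.

Things in the scene. Friction and masses are not known exactly. Their poses are not given: they have to be found in the camera images.
- blue_grip (a point): Midway between the two blue finger pads of the blue forceps, half-way up, 50 mm above the bench, fixed; x axis points along the forceps from pads to jaws, z up. Pads: upright discs, 20 mm diameter, side by side in y, from 45 up to 55 mm (the white-dotted one 58 mm) above the bench, only the bench below. 64 mm over both when open, 51 mm locked. Pivot post 105 mm ahead, beyond it jaws and connector.
- blue_handles (a joint): Swing of each handle of the blue forceps, rad: 0 open (as it starts), grows as they close; the other handle, with its own like spring, mirrors it when both pads are squeezed. Squeezing takes 3 to 6 N on each pad. The ratchet catches at 0.065 and again at 0.10 (43 mm over the pads); stop at 0.11 (41 mm). Let go past a tooth, they spring back onto it and stay; either tooth will do.
- red_release (a point): Centre of the top of the white-dotted pad (20 mm disc, top about 58 mm above the bench) of the red forceps, same make; right-hand pad seen from pads to jaws; moves with it. Pressed down on top its shank flexes: the teeth part about 4 mm down at 2 N, stop at 6 mm; it springs open, 7 mm sideways, as the press is held or eased. The other pad, 30 mm off and 3 mm lower, does not give.
- red_handles (a joint): Swing of each handle of the red forceps, rad, counted as for the blue: starts locked on the first tooth at about 0.065; 0 is fully open, where their spring takes them once released.

How it is judged:
On the way, in this order (a step that is already met when the one before it is completed fails the run):
1. the blue forceps are locked and let go of, the red ones still locked (value of joint each of blue_handles, red_handles above 0.055 rad and contact force between the fingers and anything else below 0.3 N), for 0.3 s.
2. the red forceps have sprung open (value of joint red_handles below 0.015 rad), for 0.1 s.
At the end, for the whole second after the job is handed in: The blue forceps stay shut on a ratchet tooth by themselves (joint above 0.055 rad) and the red forceps stand open (joint below 0.015 rad) (value of joint blue_handles above 0.055 rad and value of joint red_handles below 0.015 rad); the robot touches nothing.
It also fails if it takes over 40 s, if anything falls off the work surface, if the arm or the gripper's body presses on something with over 40 N, if the wrist force passes 120 N, or if a joint passes its speed limit or range.

## Robot

A 7-joint arm with a two-finger parallel gripper is mounted at the origin on the work surface. World frame = base frame: x ahead of the robot, y to its left, z up, the work surface at z = 0. Lengths are in m, angles in rad, forces in N, time in s.
With the tool pointing down it reaches from about 0.4 to 0.85 m from the base axis. Payload 4.5 kg.
Tool frame: the origin (TCP) lies on the centre line of the jaws, within the pads' length; the fingertips stand 11 mm ahead of it and the grasp point (between the pads) lies 8 mm behind it; z points along the fingers, x is the direction in which the jaws open and shut, and the axes are right-handed (so a half turn about z gives the same grasp; the last joint's range is limited). The gripper opens to 88 mm and grips with 3 to 60 N. Pads are 18 mm wide; open, the fingers measure 123 mm over their backs; the gripper's body (75 mm by 187 mm) begins 45 mm behind the grasp point.
Start: joints at [-1.26, 0.689, -0.195, 1.565, 0.157, 0.902, -0.215], TCP at [0.171, 0.601, 0.25] pointing down, gripper open.
Joint ranges: [-3.01, 3.01], [-0.46, 2.08], [-1.47, 1.51], [0.13, 2.56], [-1, 4.14], [0.04, 2.09], [-2.66, 2.66]. Speed limits (rad/s): [2.57, 2.57, 3.14, 3.14, 3.14, 3.14, 3.14].

## Interface

Orientations are given as a unit quaternion [x, y, z, w].
In Python, from plant import r, vision, order, nets gives the robot as it stands.
- The arm moves only by the tool send_rows, never from a script. Its argument "series" is a list of rows, each an object with "delta_pos": the shift along the tool's x, y, z in cm, a list of three; "turn": the turn about the tool's z in degrees; "jaw": the closure, from 0 (fully open) to 1 (shut). In form: [{"delta_pos": [x, y, z], "turn": turn, "jaw": jaw}, ...]. A call has 1 to 8 rows; each row is the pose to reach, as a shift and turn from the pose commanded when the call began, along the tool's axes at that moment; what a row does not reach only later rows make up. A row lasts 1/12 s, in which the tool goes at most 41.7 mm and 7.16 degrees, less where a joint would pass 70% of its speed; a pose out of reach is approached as far as the arm can. A call with a gripper value outside its range is refused whole. The fingers move at their own pace and stop on an object; "force" is the grip in N (left out, the last holds). Time passes only in rows, so rows that repeat a pose let the fingers close. It gives the time, the measured TCP pose, the force and the opening at its end, in the units of the state.
- r.get_state(): the state, without advancing time (a new reading comes with each control period).
- vision.snapshot(name): name is "scene" or "top" or "wrist"; returns the picture (480x640x3 uint8, blue, green, red); there is no depth.
- vision.camera_params(name): a dict with "intrinsics" (3x3 intrinsics, pixels), "extrinsics" (4x4, takes a point from world to camera coordinates). Camera axes: x right, y down, z forward; pixel columns grow to the right and rows downward; lengths in m; the calibration is good to about 2 mm. A picture is of the moment at which its call begins: read the wrist's pose just before it. camera_params takes no time and is no camera call; for the wrist camera it gives the pose at the moment of the call.
- order.finish_job(): hands the job in, once; it reports no verdict.
Trained networks look in the newest picture that a camera, given by its name, has taken for a name from the list of things; names that differ only in an ending like _2 or _b are one class to them, and where a whole thing is asked for, a point or a joint stands for the part that bears it (a point fixed in the world has none). Each returns a list of dicts, best first, with "score" (0 to 1); they miss things now and then, are a little off and sometimes report something else, mostly with a low value. They report only what shows in the picture. A call takes as long as a camera call.
- nets.boxes_of(camera, label): "location" ([row, column] as shares, 0 to 1, of the picture: columns of its width, rows of its height, amid what is visible of it).
- nets.trace(camera, label): "region" (480x640 bool, what is visible of it) and "location" ([row, column] as shares, 0 to 1, of the picture: columns of its width, rows of its height, amid what is visible of it).
The state is a dict: "clock": time; "q": joint angles; "qd": joint speeds; "joint_torque": joint torques, N m; "tool_pos": TCP position; "eef_rot": TCP orientation; "contact_force": force on the tool from outside, world axes, zero at the start; "moment": the same for the moment, N m; "opening": opening from 0.0 (shut) to 1.0 (fully open).
Only numpy, scipy, OpenCV 4.12 (cv2) and the standard library are available. Lean on these libraries where they do the work, as an engineer would, in place of code of your own. Each camera call takes 0.05 s, during which the arm holds its last target.

## Working session

There is one attempt and no reset: what is moved stays moved. The work goes in short steps, Python scripts to look and compute and a tool call to move; the robot and the scene stay as the last step left them, time stands still between calls to the robot, and variables do not carry over. Pictures are saved under pics/ and viewed, and the job is handed in when it is done.

Besides the shell and the picture viewer there is one more tool, called after "Call:" in YAML: its name, and indented under it one key for each argument. send_rows: Moves the arm, as the interface text tells. Its arguments: {"type":"object","properties":{"series":{"type":"array"},"force":{"type":"number"}},"required":["series"]}

```bash
mkdir -p pics; ls; python3 - <<'E'
from plant import r,vision,order,nets
import cv2
s=r.get_state(); print({k:s[k] for k in('clock','tool_pos','eef_rot','contact_force','opening')})
for n in("scene","top"):
    im=vision.snapshot(n); cv2.imwrite(f"pics/{n}0.png",im)
    for l in("blue_grip","red_release","blue_handles","red_handles"):
        try: print(n,l,[(d['score'],d['location']) for d in nets.boxes_of(n,l)][:3])
        except Exception as e: print(n,l,e)
E
```

```text
pics
{'clock': 0.0, 'tool_pos': array([0.17071885, 0.60062664, 0.24892397]), 'eef_rot': array([ 7.97876901e-01,  6.02819769e-01, -6.46473443e-04,  5.98828268e-04]), 'contact_force': array([-0.40916521,  0.50188165, -0.21883737]), 'opening': 1.0026707619455415}
scene blue_grip [(0.83, [0.5463, 0.6967])]
scene red_release [(0.87, [0.6475, 0.4203])]
scene blue_handles [(0.92, [0.474, 0.6375])]
scene red_handles [(0.61, [0.6883, 0.432])]
top blue_grip [(0.58, [0.4683, 0.3223])]
top red_release [(0.83, [0.5031, 0.6238])]
top blue_handles [(0.95, [0.55, 0.343])]
top red_handles [(0.92, [0.4637, 0.6333])]
```

View pics/top0.png

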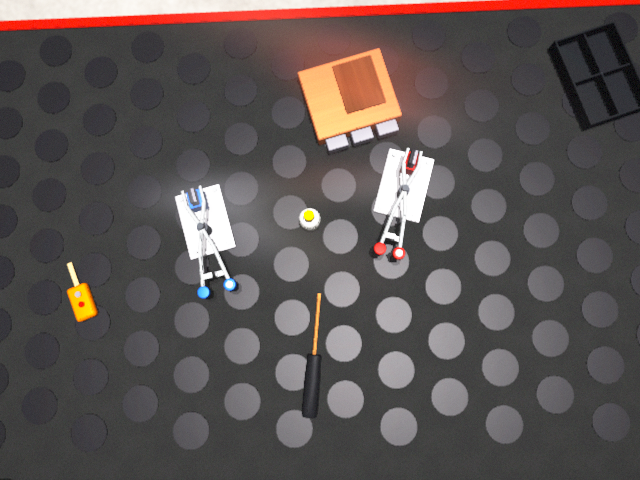

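View pics/scene0.png

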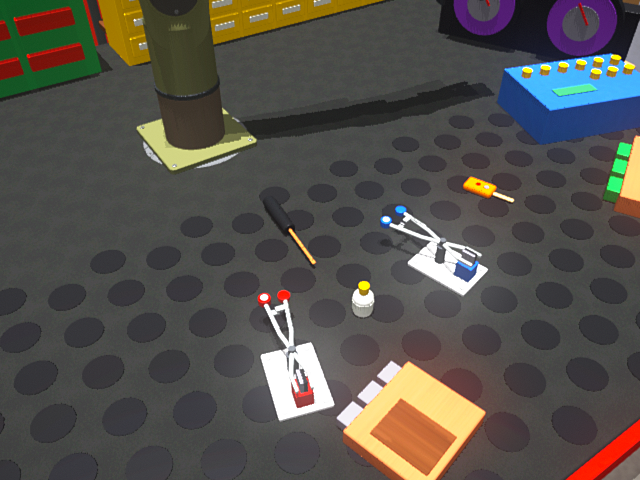

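The top view shows the blue pads at about (203,293) and (230,285, dotted), and the red pads at (380,249) and (398,254, dotted). The net's blue_grip in the top view (206,225) is on the pivot, so I won't use it. I'll segment the pads by colour instead.

```bash
cat > h.py <<'E'
import numpy as np,cv2
def ray(P,uv):
    K=np.array(P['intrinsics']);E=np.array(P['extrinsics']);R,t=E[:3,:3],E[:3,3]
    d=R.T@np.linalg.solve(K,[uv[0],uv[1],1.]); return -R.T@t,d
def plane(P,uv,z):
    c,d=ray(P,uv); return c+d*(z-c[2])/d[2]
def proj(P,X):
    K=np.array(P['intrinsics']);E=np.array(P['extrinsics']);x=K@(E[:3,:3]@np.asarray(X)+E[:3,3]);return x[:2]/x[2]
def blobs(im,color,lo=20):
    b,g,r=[im[...,i].astype(int) for i in range(3)]
    m=((b>r+70)&(b>110)) if color=='blue' else ((r>b+80)&(r>g+80)&(r>110))
    m=m.astype(np.uint8)
    n,l,st,c=cv2.connectedComponentsWithStats(m)
    out=[]
    for i in range(1,n):
        if st[i,4]>=lo:
            cn=cv2.findContours((l==i).astype(np.uint8),0,1)[0][0]
            (cx,cy),rad=cv2.minEnclosingCircle(cn)
            out.append((st[i,4],st[i,:4].tolist(),c[i].round(1).tolist(),(round(cx,1),round(cy,1),round(rad,1))))
    return out
E
python3 - <<'E'
from h import *
from plant import vision
for n in("top","scene"):
    im=cv2.imread(f"pics/{n}0.png");P=vision.camera_params(n)
    print(n,np.round(ray(P,(320,240))[0],3))
    for c in("blue","red"):
        for b in blobs(im,c):
            print(n,c,b,plane(P,b[3][:2],.055).round(4),plane(P,b[3][:2],.058).round(4))
im=cv2.imread("pics/top0.png")
a=cv2.resize(im[140:310,160:270],None,fx=3.5,fy=3.5,interpolation=2);b=cv2.resize(im[140:310,350:460],None,fx=3.5,fy=3.5,interpolation=2)
cv2.imwrite("pics/topz.png",np.hstack([a,b]))
E
```

```text
top [ 0.46  -0.033  0.908]
top blue (np.int32(109), [186, 189, 16, 20], [194.9, 199.7], (193.9, 198.3, 10.1)) [0.6592 0.1923 0.055 ] [0.6585 0.1915 0.058 ]
top blue (np.int32(85), [223, 278, 13, 13], [229.3, 284.3], (229.0, 284.0, 6.4)) [0.517  0.1347 0.055 ] [0.5168 0.1342 0.058 ]
top blue (np.int32(134), [197, 286, 13, 13], [203.0, 292.0], (203.0, 291.8, 6.5)) [0.5057 0.1766 0.055 ] [0.5055 0.1759 0.058 ]
top red (np.int32(6159), [0, 0, 640, 31], [304.2, 13.1], (319.5, 15.0, 319.9)) [ 0.9729 -0.0225  0.055 ] [ 0.9711 -0.0225  0.058 ]
top red (np.int32(361), [298, 48, 104, 92], [347.1, 92.8], (349.5, 93.5, 55.8)) [ 0.8297 -0.0689  0.055 ] [ 0.8284 -0.0688  0.058 ]
top red (np.int32(2019), [331, 54, 55, 60], [358.7, 82.5], (358.3, 84.6, 32.5)) [ 0.8447 -0.0841  0.055 ] [ 0.8434 -0.084   0.058 ]
top red (np.int32(73), [405, 151, 13, 20], [410.4, 162.4], (411.0, 160.5, 9.7)) [ 0.7105 -0.1654  0.055 ] [ 0.7096 -0.1649  0.058 ]
top red (np.int32(128), [374, 242, 12, 13], [379.5, 248.1], (379.5, 248.2, 6.3)) [ 0.5674 -0.1079  0.055 ] [ 0.5671 -0.1076  0.058 ]
top red (np.int32(78), [393, 
[... 2799 characters left out ...]
 [ 0.5609 -0.1372  0.058 ]
scene red (np.int32(203), [404, 361, 82, 119], [453.5, 419.1], (424.7, 419.3, 60.7)) [ 0.8549 -0.0675  0.055 ] [ 0.856 -0.069  0.058]
scene red (np.int32(261), [292, 377, 22, 30], [303.7, 396.4], (301.9, 391.6, 15.2)) [ 0.7311 -0.1763  0.055 ] [ 0.7329 -0.1773  0.058 ]
scene red (np.int32(3440), [370, 398, 87, 78], [413.2, 436.2], (413.0, 435.0, 43.1)) [ 0.8635 -0.0945  0.055 ] [ 0.8646 -0.0958  0.058 ]
scene red (np.int32(1646), [566, 419, 74, 61], [609.7, 455.4], (602.5, 449.0, 47.2)) [1.0102 0.0884 0.055 ] [1.0107 0.0862 0.058 ]
scene red (np.int32(122), [343, 427, 63, 53], [373.5, 455.1], (374.0, 454.5, 39.5)) [ 0.8569 -0.1512  0.055 ] [ 0.858  -0.1524  0.058 ]
```

View pics/topz.png

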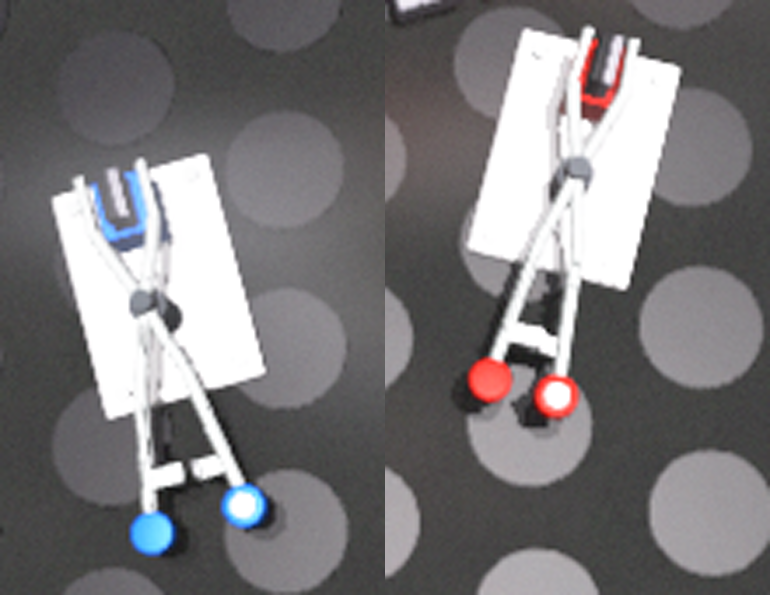

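```bash
cat >> h.py <<'E'
from scipy.spatial.transform import Rotation as Ro
def go(s,target,xang):
    R=Ro.from_quat(s['eef_rot']).as_matrix()
    d=R.T@(np.asarray(target)-s['tool_pos'])*100
    a=np.degrees(np.arctan2(R[1,0],R[0,0]))
    turn=-((xang-a+180)%360-180)
    return d.round(2),round(turn,2),'xang',a.round(2)
E
python3 - <<'E'
from h import *
from plant import r
A=np.array([.5061,.1764]);B=np.array([.5179,.1335]);m=(A+B)/2;d=A-B
print(m,np.linalg.norm(d),np.degrees(np.arctan2(d[1],d[0])))
print(go(r.get_state(),[*m,.2],np.degrees(np.arctan2(d[1],d[0]))))
A=np.array([.568,-.1077]);B=np.array([.560,-.1374]);d=A-B
print(np.linalg.norm(d),np.degrees(np.arctan2(d[1],d[0])))
E
```

```text
[0.512   0.15495] 0.044493257916228164 105.37935536516912
(array([-33.6 ,  45.02,   4.97]), np.float64(-31.24), 'xang', np.float64(74.14))
0.030758576039862408 74.92459373144801
```

The blue pad centres come out 44.5 mm apart (44 expected) and the red ones 30.8 mm (31 expected). That is consistent, so I'll move above the blue pads.

Call:
send_rows:
  series:
    - {"delta_pos":[-2.1,2.8,0.3],"turn":-2,"jaw":0}
    - {"delta_pos":[-4.2,5.6,0.6],"turn":-5,"jaw":0}
    - {"delta_pos":[-6.3,8.4,0.9],"turn":-9,"jaw":0}
    - {"delta_pos":[-8.4,11.3,1.2],"turn":-13,"jaw":0}
    - {"delta_pos":[-10.5,14.1,1.5],"turn":-18,"jaw":0}
    - {"delta_pos":[-12.6,16.9,1.8],"turn":-22,"jaw":0}
    - {"delta_pos":[-14.7,19.7,2.1],"turn":-27,"jaw":0}
    - {"delta_pos":[-16.8,22.5,2.5],"turn":-31.2,"jaw":0}
  force: 12

```text
clock: 1.17
tool_pos: [0.3423, 0.3769, 0.2249]
eef_rot: [0.605, 0.796, 0.001, 0.0]
contact_force: [1.3, 0.5, -0.3]
opening: 1.001
```

```bash
python3 - <<'E'
from h import *
from plant import r
print(go(r.get_state(),[.512,.155,.2],105.2))
E
```

```text
(array([-25.94,  10.38,   2.49]), np.float64(0.39), 'xang', np.float64(105.59))
```

Call:
send_rows:
  series:
    - {"delta_pos":[-3.7,1.5,0.4],"turn":0,"jaw":0}
    - {"delta_pos":[-7.4,3.0,0.7],"turn":0,"jaw":0}
    - {"delta_pos":[-11.1,4.5,1.0],"turn":0,"jaw":0}
    - {"delta_pos":[-14.8,6.0,1.4],"turn":0,"jaw":0}
    - {"delta_pos":[-18.5,7.4,1.8],"turn":0,"jaw":0}
    - {"delta_pos":[-22.2,8.9,2.1],"turn":0,"jaw":0}
    - {"delta_pos":[-25.9,10.4,2.5],"turn":0.4,"jaw":0}
    - {"delta_pos":[-25.9,10.4,2.5],"turn":0.4,"jaw":0}

```text
clock: 1.83
tool_pos: [0.5151, 0.146, 0.1986]
eef_rot: [0.615, 0.789, -0.002, 0.003]
contact_force: [0.6, -0.6, 1.0]
opening: 1.002
```

```bash
python3 - <<'E'
from h import *
from plant import r,vision
s=r.get_state();P=vision.camera_params("wrist");im=vision.snapshot("wrist");cv2.imwrite("pics/w1.png",im)
print(s['tool_pos'],s['qd'].round(3),ray(P,(320,240)))
for b in blobs(im,'blue',100): print(b,plane(P,b[3][:2],.055).round(4),plane(P,b[3][:2],.058).round(4))
E
```

```text
[0.5151328  0.14597847 0.19864121] [-0.091 -0.022 -0.084  0.054 -0.044 -0.018 -0.083] (array([0.44140265, 0.12890436, 0.33372315]), array([ 0.28816617,  0.06185736, -0.95559139]))
(np.int32(423), [295, 207, 27, 29], [308.1, 220.6], (308.0, 221.4, 14.4)) [0.5137 0.1349 0.055 ] [0.513  0.1349 0.058 ]
(np.int32(594), [355, 207, 27, 28], [367.7, 220.4], (367.6, 220.5, 13.8)) [0.5024 0.1772 0.055 ] [0.5017 0.1767 0.058 ]
```

View pics/w1.png

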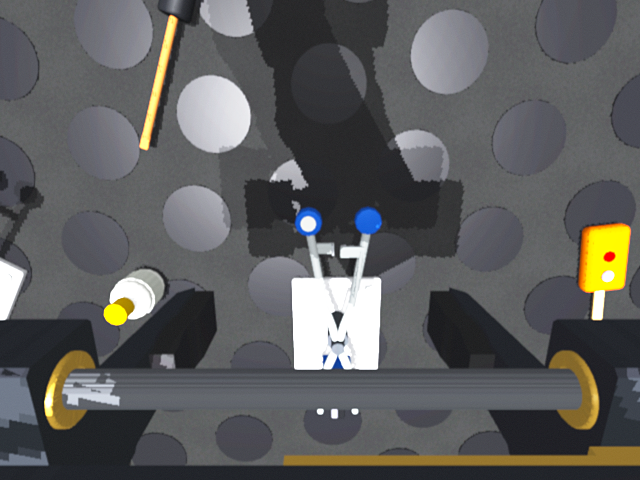

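The wrist view shows the dotted blue pad at (308,221) and the plain one at (368,220). The arm was still settling, so I'll let it settle and measure again.

Call:
send_rows:
  series:
    - {"delta_pos":[0,0,0],"turn":0,"jaw":0}
    - {"delta_pos":[0,0,0],"turn":0,"jaw":0}
    - {"delta_pos":[0,0,0],"turn":0,"jaw":0}

```text
clock: 2.13
tool_pos: [0.5093, 0.1578, 0.2]
eef_rot: [0.608, 0.794, 0.0, -0.0]
contact_force: [-0.1, 0.2, 1.0]
opening: 1.004
```

```bash
python3 - <<'E'
from h import *
from plant import r,vision
s=r.get_state();P=vision.camera_params("wrist");im=vision.snapshot("wrist");cv2.imwrite("pics/w2.png",im)
print(s['tool_pos'],s['qd'].round(3))
q=[]
for b in blobs(im,'blue',100):
    print(b[3],plane(P,b[3][:2],.055).round(4),plane(P,b[3][:2],.058).round(4))
for t in([.511,.1555,.1],[.511,.1555,.04]): print(go(s,t,105))
E
```

```text
[0.50930963 0.15782234 0.20001218] [-0.005 -0.002  0.002 -0.001 -0.001  0.002  0.002]
(289.5, 224.5, 15.0) [0.5139 0.1352 0.055 ] [0.5131 0.1353 0.058 ]
(348.7, 223.8, 13.9) [0.5021 0.1774 0.055 ] [0.5014 0.177  0.058 ]
(array([-0.28,  0.1 , 10.  ]), np.float64(0.13), 'xang', np.float64(105.13))
(array([-0.29,  0.1 , 16.  ]), np.float64(0.13), 'xang', np.float64(105.13))
```

Call:
send_rows:
  series:
    - {"delta_pos":[-0.2,0.1,3],"turn":0,"jaw":0}
    - {"delta_pos":[-0.2,0.1,6],"turn":0,"jaw":0}
    - {"delta_pos":[-0.2,0.1,8.5],"turn":0,"jaw":0}
    - {"delta_pos":[-0.2,0.1,10.5],"turn":0,"jaw":0}
    - {"delta_pos":[-0.2,0.1,12.5],"turn":0,"jaw":0}
    - {"delta_pos":[-0.2,0.1,14.5],"turn":0,"jaw":0}
    - {"delta_pos":[-0.2,0.1,16],"turn":0,"jaw":0}
    - {"delta_pos":[-0.2,0.1,16],"turn":0,"jaw":0}

```text
clock: 2.85
tool_pos: [0.5096, 0.1552, 0.0375]
eef_rot: [0.608, 0.794, -0.002, -0.001]
contact_force: [-1.3, 0.2, -0.4]
opening: 1.001
```

Call:
send_rows:
  series:
    - {"delta_pos":[0,0,0],"turn":0,"jaw":0}
    - {"delta_pos":[0,0,0],"turn":0,"jaw":0}
    - {"delta_pos":[0,0,0],"turn":0,"jaw":0}

```text
clock: 3.1
tool_pos: [0.5122, 0.1549, 0.0409]
eef_rot: [0.609, 0.793, 0.001, 0.0]
contact_force: [-0.0, 0.3, 0.1]
opening: 1.001
```

```bash
python3 - <<'E'
from h import *
from plant import r,vision
s=r.get_state();P=vision.camera_params("wrist");im=vision.snapshot("wrist");cv2.imwrite("pics/w3.png",im)
print(s['tool_pos'],s['qd'].round(3))
for b in blobs(im,'blue',100):
    print(b[3],plane(P,b[3][:2],.055).round(4),plane(P,b[3][:2],.058).round(4))
cv2.imwrite("pics/s3.png",cv2.resize(vision.snapshot("scene")[150:300,300:500],None,fx=3.5,fy=3.5))
E
```

```text
[0.51222416 0.15490584 0.04089653] [ 0.007 -0.003  0.003  0.002 -0.    -0.004 -0.001]
(264.5, 332.5, 32.9) [0.5127 0.1349 0.055 ] [0.5109 0.1349 0.058 ]
(388.2, 330.7, 30.2) [0.501  0.1764 0.055 ] [0.4994 0.1754 0.058 ]
```

View pics/w3.png

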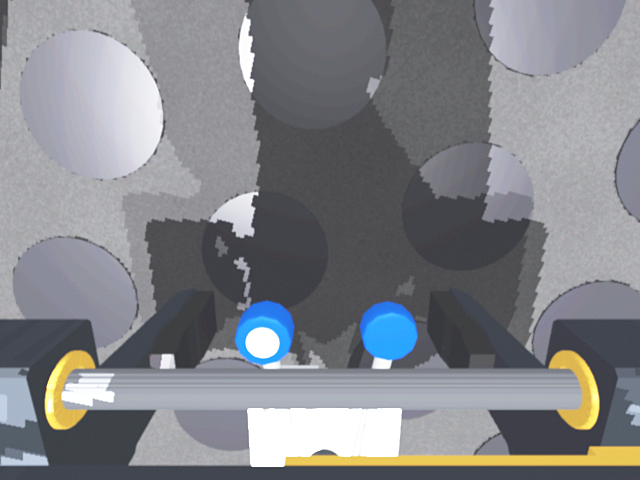

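View pics/s3.png

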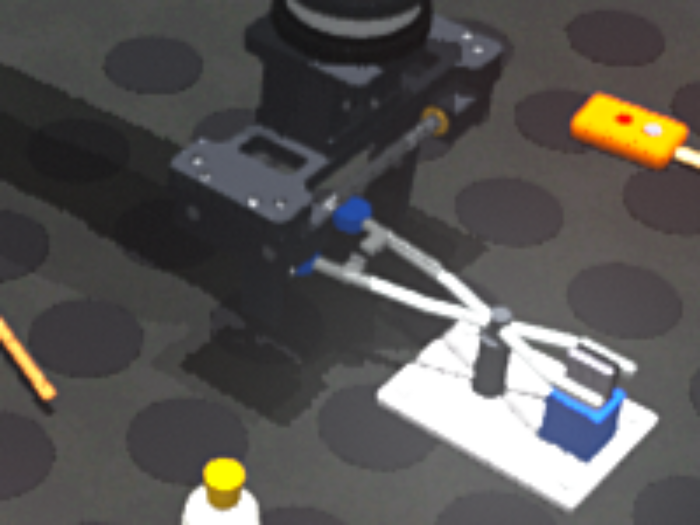

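The pads sit well centred between the fingers (pad midpoint at column 326, jaw centre about 322). I'll make a small correction and squeeze.

Call:
send_rows:
  series:
    - {"delta_pos":[0.1,-0.2,0],"turn":0,"jaw":0.15}
    - {"delta_pos":[0.1,-0.2,0],"turn":0,"jaw":0.25}
    - {"delta_pos":[0.1,-0.2,0],"turn":0,"jaw":0.35}
    - {"delta_pos":[0.1,-0.2,0],"turn":0,"jaw":0.45}
    - {"delta_pos":[0.1,-0.2,0],"turn":0,"jaw":0.55}
    - {"delta_pos":[0.1,-0.2,0],"turn":0,"jaw":0.55}
    - {"delta_pos":[0.1,-0.2,0],"turn":0,"jaw":0.55}
    - {"delta_pos":[0.1,-0.2,0],"turn":0,"jaw":0.55}
  force: 14

```text
clock: 3.87
tool_pos: [0.5083, 0.1541, 0.0392]
eef_rot: [0.609, 0.793, -0.001, -0.001]
contact_force: [-2.7, 1.7, -2.2]
opening: 0.456
```

Call:
send_rows:
  series:
    - {"delta_pos":[0,0,0],"turn":0,"jaw":0.55}
    - {"delta_pos":[0,0,0],"turn":0,"jaw":0.55}
    - {"delta_pos":[0,0,0],"turn":0,"jaw":0.55}
    - {"delta_pos":[0,0,0],"turn":0,"jaw":0.55}

```text
clock: 4.2
tool_pos: [0.5084, 0.1546, 0.0394]
eef_rot: [0.609, 0.793, -0.001, -0.001]
contact_force: [-4.2, 0.3, -3.8]
opening: 0.452
```

```bash
python3 - <<'E'
from h import *
from plant import r,vision
s=r.get_state();im=vision.snapshot("wrist");cv2.imwrite("pics/w4.png",im)
print(s['tool_pos'],s['opening']*88,s['contact_force'])
for b in blobs(im,'blue',100): print(b[3])
E
```

```text
[0.50844217 0.1546247  0.03937543] 39.75725177446513 [-4.24593586  0.25706964 -3.84341051]
(289.2, 339.5, 32.8)
(353.2, 337.3, 30.5)
```

View pics/w4.png

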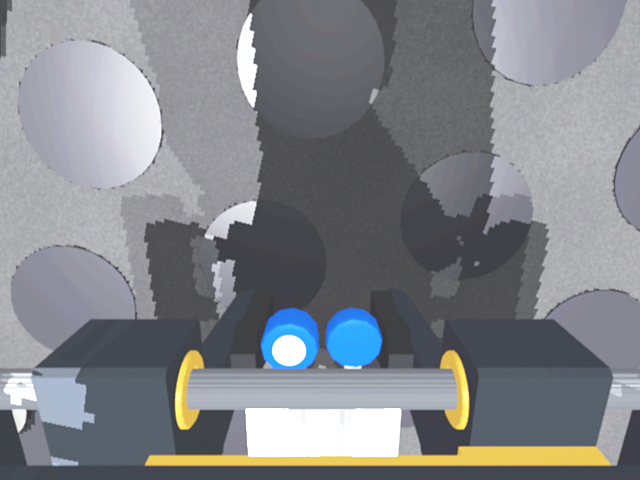

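The pads are squeezed to about 40 mm, which is at the stop. I'll open gently.

Call:
send_rows:
  series:
    - {"delta_pos":[0,0,0],"turn":0,"jaw":0.5}
    - {"delta_pos":[0,0,0],"turn":0,"jaw":0.45}
    - {"delta_pos":[0,0,0],"turn":0,"jaw":0.38}
    - {"delta_pos":[0,0,0],"turn":0,"jaw":0.28}
    - {"delta_pos":[0,0,0],"turn":0,"jaw":0.15}
    - {"delta_pos":[0,0,0],"turn":0,"jaw":0}
    - {"delta_pos":[0,0,0],"turn":0,"jaw":0}
    - {"delta_pos":[0,0,0],"turn":0,"jaw":0}

```text
clock: 4.92
tool_pos: [0.5096, 0.1547, 0.0398]
eef_rot: [0.609, 0.793, 0.0, 0.0]
contact_force: [-0.4, 0.1, -0.7]
opening: 0.975
```

```bash
python3 - <<'E'
from h import *
from plant import r,vision
s=r.get_state();P=vision.camera_params("wrist");im=vision.snapshot("wrist");cv2.imwrite("pics/w5.png",im)
print(s['tool_pos'],s['opening']*88,s['contact_force'])
p=[]
for b,z in zip(blobs(im,'blue',100),(.058,.055)): print(b[3]);p.append(plane(P,b[3][:2],z))
print(p,np.linalg.norm((p[0]-p[1])[:2]))
E
```

```text
[0.50960343 0.15470496 0.03978847] 85.77638337344774 [-0.39681615  0.05871379 -0.70964168]
(291.7, 336.3, 32.7)
(358.1, 334.2, 30.3)
[array([0.50668694, 0.14398343, 0.058     ]), array([0.50180335, 0.16621871, 0.055     ])] 0.02276525991240048
```

View pics/w5.png

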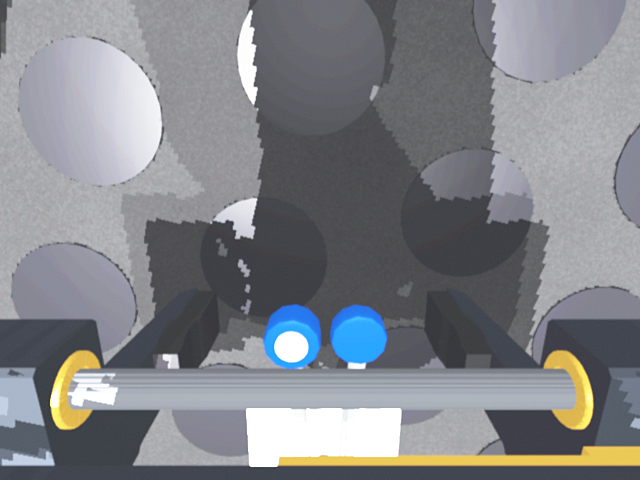

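Opened, the pads stay 22.8 mm apart centre to centre, 43 mm overall, so the second tooth has caught. I'll lift off and go to red.

Call:
send_rows:
  series:
    - {"delta_pos":[0,0,-0.5],"turn":0,"jaw":0}
    - {"delta_pos":[0,0,-2],"turn":0,"jaw":0}
    - {"delta_pos":[0,0,-4.5],"turn":0,"jaw":0}
    - {"delta_pos":[0,0,-7],"turn":0,"jaw":0}
    - {"delta_pos":[0,0,-10],"turn":0,"jaw":0}
    - {"delta_pos":[0,0,-12],"turn":0,"jaw":0}
    - {"delta_pos":[0,0,-12],"turn":0,"jaw":0}
    - {"delta_pos":[0,0,-12],"turn":0,"jaw":0}

```text
clock: 5.63
tool_pos: [0.51, 0.1547, 0.1609]
eef_rot: [0.609, 0.793, 0.001, 0.001]
contact_force: [-0.4, -1.0, -1.4]
opening: 1.001
```

```bash
python3 - <<'E'
from h import *
from plant import r
s=r.get_state(); print(s['q'].round(2),s['tool_pos'])
print(go(s,[.5518,-.1372,.15],165)); print(go(s,[.5518,-.1372,.15],-15))
E
```

```text
[-0.16  0.72 -0.37  1.92  0.45  0.58  1.  ] [0.5100216  0.15471395 0.16087138]
(array([-29.28,  -3.48,   1.07]), np.float64(-60.08), 'xang', np.float64(104.92))
(array([-29.28,  -3.48,   1.07]), np.float64(119.92), 'xang', np.float64(104.92))
```

Call:
send_rows:
  series:
    - {"delta_pos":[-1.5,-0.2,0],"turn":7,"jaw":0}
    - {"delta_pos":[-3,-0.4,0],"turn":14,"jaw":0}
    - {"delta_pos":[-4.5,-0.6,0],"turn":21,"jaw":0}
    - {"delta_pos":[-6,-0.8,0],"turn":28,"jaw":0.5}
    - {"delta_pos":[-8,-1,0],"turn":35,"jaw":1}
    - {"delta_pos":[-10,-1.2,0],"turn":42,"jaw":1}
    - {"delta_pos":[-12,-1.4,0],"turn":49,"jaw":1}
    - {"delta_pos":[-14,-1.7,0],"turn":56,"jaw":1}

```text
clock: 6.3
tool_pos: [0.5283, 0.014, 0.1584]
eef_rot: [0.911, 0.412, -0.001, -0.0]
contact_force: [-0.0, 0.8, 0.0]
opening: 0.643
```

```bash
python3 - <<'E'
from h import *
from plant import r
s=r.get_state(); print(s['q'].round(2),s['tool_pos'],s['opening'])
print(go(s,[.5518,-.1372,.15],-15))
E
```

```text
[-0.03  0.7  -0.13  1.94  0.18  0.51  0.56] [0.52833538 0.01395462 0.15839771] 0.6429541292109605
(array([-9.79, 11.76,  0.84]), np.float64(63.61), 'xang', np.float64(48.61))
```

Call:
send_rows:
  series:
    - {"delta_pos":[-1.2,1.5,0],"turn":7,"jaw":1}
    - {"delta_pos":[-2.5,3,0],"turn":14,"jaw":1}
    - {"delta_pos":[-3.7,4.5,0],"turn":21,"jaw":1}
    - {"delta_pos":[-5,6,0],"turn":28,"jaw":1}
    - {"delta_pos":[-6.2,7.5,0],"turn":35,"jaw":1}
    - {"delta_pos":[-7.5,9,0],"turn":42,"jaw":1}
    - {"delta_pos":[-8.8,10.5,0],"turn":49,"jaw":1}
    - {"delta_pos":[-9.8,11.8,0],"turn":56,"jaw":1}

```text
clock: 6.97
tool_pos: [0.5525, -0.1381, 0.1583]
eef_rot: [0.998, -0.065, -0.001, 0.001]
contact_force: [-0.1, -0.4, -0.2]
opening: 0.038
```

Call:
send_rows:
  series:
    - {"delta_pos":[0,0,0],"turn":7,"jaw":1}
    - {"delta_pos":[0,0,0],"turn":8,"jaw":1}
    - {"delta_pos":[0,0,0],"turn":8,"jaw":1}
    - {"delta_pos":[0,0,0],"turn":8,"jaw":1}
    - {"delta_pos":[0,0,0],"turn":8,"jaw":1}

```text
clock: 7.38
tool_pos: [0.5534, -0.1353, 0.1592]
eef_rot: [0.992, -0.129, -0.001, -0.0]
contact_force: [1.0, -0.8, 1.0]
opening: 0.004
```

```bash
python3 - <<'E'
from h import *
from plant import r,vision
s=r.get_state();P=vision.camera_params("wrist");im=vision.snapshot("wrist");cv2.imwrite("pics/w6.png",im)
print(s['tool_pos'],s['qd'].round(3),s['opening'],s['contact_force'])
for b in blobs(im,'red',100): print(b[3],plane(P,b[3][:2],.055).round(4),plane(P,b[3][:2],.058).round(4))
im=vision.snapshot("top");P=vision.camera_params("top")
for b in blobs(im,'blue',30): print('topblue',b[3],plane(P,b[3][:2],.055).round(4))
print(go(s,[.5518,-.1372,.08],-15))
E
```

```text
[ 0.5533936  -0.13533704  0.15923178] [ 0.004 -0.006  0.001 -0.003 -0.004 -0.    -0.005] 0.0037401741965463558 [ 1.00358381 -0.81450022  1.01453225]
(631.5, 24.0, 25.1) [ 0.7491 -0.057   0.055 ] [ 0.7469 -0.0571  0.058 ]
(329.5, 195.3, 15.8) [ 0.5656 -0.1062  0.055 ] [ 0.5657 -0.1056  0.058 ]
(542.0, 197.0, 14.1) [ 0.6924 -0.141   0.055 ] [ 0.6909 -0.14    0.058 ]
(551.2, 227.2, 15.2) [ 0.6961 -0.1621  0.055 ] [ 0.6945 -0.1608  0.058 ]
(327.8, 242.8, 15.9) [ 0.5568 -0.1357  0.055 ] [ 0.557  -0.1348  0.058 ]
topblue (223.0, 286.8, 6.5) [0.5128 0.1444 0.055 ]
topblue (209.4, 291.1, 6.4) [0.5065 0.1663 0.055 ]
(array([-0.1 ,  0.22,  7.92]), np.float64(0.15), 'xang', np.float64(-14.85))
```

View pics/w6.png

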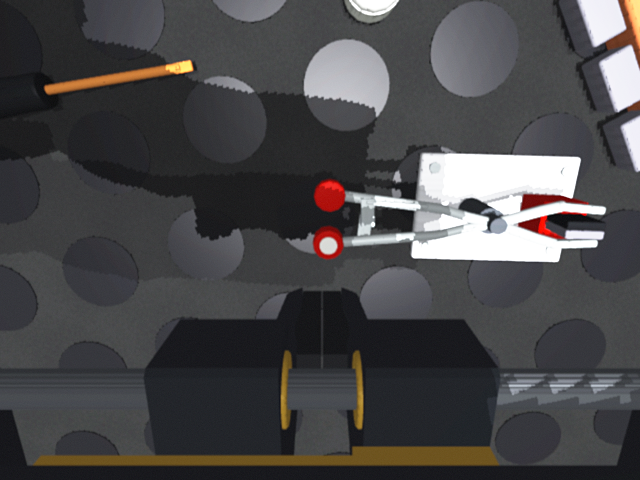

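Wrist view: the dotted red pad is at (328,243), the plain one at (329,195), and the ratchet bridge is about 25 mm ahead. The wrist and external cameras agree to about 3 mm, so I'll average them and descend, with the tip's narrow side facing the other pad.

Call:
send_rows:
  series:
    - {"delta_pos":[0.1,0.15,2],"turn":0,"jaw":1}
    - {"delta_pos":[0.1,0.15,4],"turn":0,"jaw":1}
    - {"delta_pos":[0.1,0.15,5.5],"turn":0,"jaw":1}
    - {"delta_pos":[0.1,0.15,6.8],"turn":0,"jaw":1}
    - {"delta_pos":[0.1,0.15,7.8],"turn":0,"jaw":1}
    - {"delta_pos":[0.1,0.15,8.2],"turn":0,"jaw":1}
    - {"delta_pos":[0.1,0.15,8.2],"turn":0,"jaw":1}
    - {"delta_pos":[0.1,0.15,8.2],"turn":0,"jaw":1}

```text
clock: 8.15
tool_pos: [0.5545, -0.1381, 0.078]
eef_rot: [0.991, -0.131, 0.0, -0.0]
contact_force: [0.1, -0.5, 0.4]
opening: 0.001
```

```bash
python3 - <<'E'
from h import *
from plant import r,vision
s=r.get_state();im=vision.snapshot("wrist");cv2.imwrite("pics/w7.png",im)
print(s['tool_pos'],s['qd'].round(3),s['contact_force'])
cv2.imwrite("pics/s7.png",cv2.resize(vision.snapshot("scene")[230:380,190:390],None,fx=3.5,fy=3.5))
E
```

```text
[ 0.55453453 -0.13812212  0.0780138 ] [-0.    -0.012  0.003 -0.004 -0.     0.002  0.001] [ 0.11001769 -0.53373912  0.39961141]
```

View pics/w7.png

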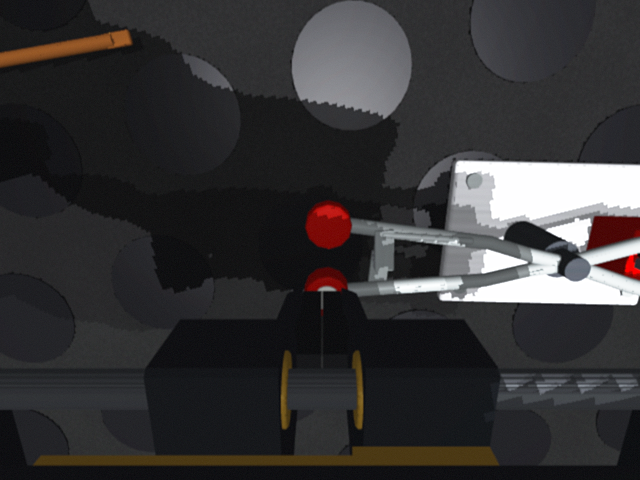

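View pics/s7.png

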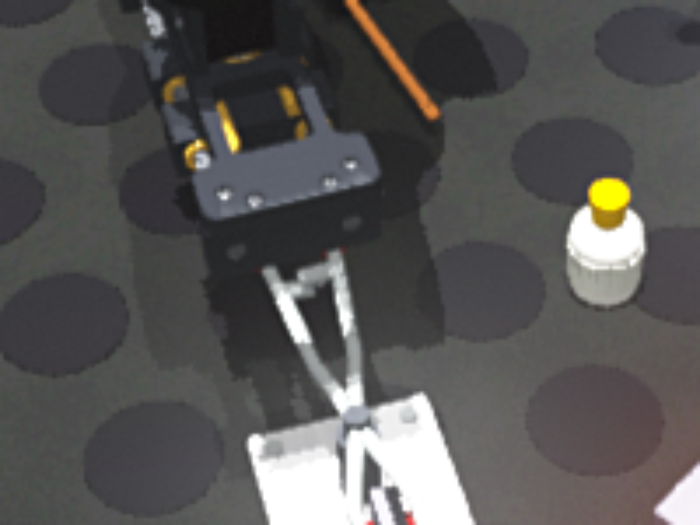

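Call:
send_rows:
  series:
    - {"delta_pos":[0,-0.1,0.3],"turn":0,"jaw":1}
    - {"delta_pos":[0,-0.1,0.6],"turn":0,"jaw":1}
    - {"delta_pos":[0,-0.1,0.9],"turn":0,"jaw":1}
    - {"delta_pos":[0,-0.1,1.1],"turn":0,"jaw":1}
    - {"delta_pos":[0,-0.1,1.2],"turn":0,"jaw":1}
    - {"delta_pos":[0,-0.1,1.2],"turn":0,"jaw":1}
    - {"delta_pos":[0,-0.1,1.2],"turn":0,"jaw":1}

```text
clock: 8.83
tool_pos: [0.5546, -0.1377, 0.0658]
eef_rot: [0.991, -0.131, 0.0, 0.0]
contact_force: [-0.1, -0.7, 1.7]
opening: 0.002
```

Contact force is 1.7 N at about 3 mm down. I'll press a little further.

Call:
send_rows:
  series:
    - {"delta_pos":[0,0,0.1],"turn":0,"jaw":1}
    - {"delta_pos":[0,0,0.2],"turn":0,"jaw":1}
    - {"delta_pos":[0,0,0.25],"turn":0,"jaw":1}
    - {"delta_pos":[0,0,0.25],"turn":0,"jaw":1}
    - {"delta_pos":[0,0,0.25],"turn":0,"jaw":1}

```text
clock: 9.25
tool_pos: [0.5546, -0.1372, 0.0633]
eef_rot: [0.991, -0.131, 0.0, 0.0]
contact_force: [-0.1, -1.8, 2.6]
opening: 0.005
```

```bash
python3 - <<'E'
from h import *
from plant import r,vision
s=r.get_state();im=vision.snapshot("wrist");cv2.imwrite("pics/w8.png",im)
print(s['tool_pos'],s['contact_force'])
E
```

```text
[ 0.55461484 -0.13723402  0.06327873] [-0.06131475 -1.82783607  2.56375937]
```

View pics/w8.png

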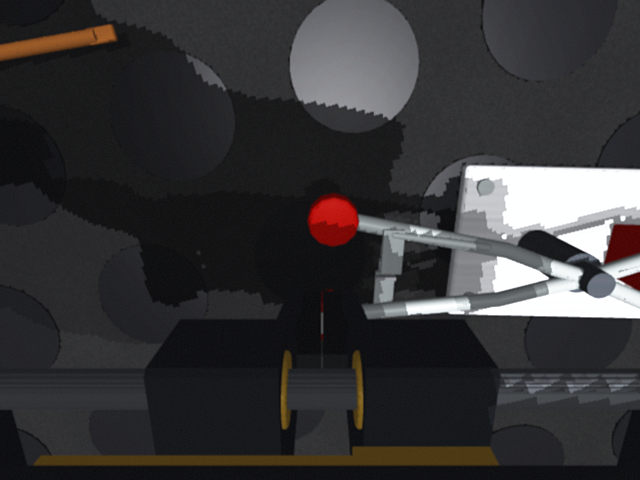

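The plain pad has moved away and the ratchet bars are separating (around (388,275)), so the teeth have parted. I'll ease off.

Call:
send_rows:
  series:
    - {"delta_pos":[0,0,0],"turn":0,"jaw":1}
    - {"delta_pos":[0,0,0],"turn":0,"jaw":1}
    - {"delta_pos":[0,0,-0.2],"turn":0,"jaw":1}
    - {"delta_pos":[0,0,-0.6],"turn":0,"jaw":1}
    - {"delta_pos":[0,0,-1.5],"turn":0,"jaw":1}
    - {"delta_pos":[0,0,-3.5],"turn":0,"jaw":1}
    - {"delta_pos":[0,0,-6],"turn":0,"jaw":1}
    - {"delta_pos":[0,0,-9],"turn":0,"jaw":1}

```text
clock: 9.97
tool_pos: [0.5533, -0.136, 0.1535]
eef_rot: [0.991, -0.131, -0.002, -0.001]
contact_force: [0.8, 0.3, -0.2]
opening: 0.01
```

Call:
send_rows:
  series:
    - {"delta_pos":[0,0,0],"turn":0,"jaw":1}
    - {"delta_pos":[0,0,0],"turn":0,"jaw":1}
    - {"delta_pos":[0,0,0],"turn":0,"jaw":1}
    - {"delta_pos":[0,0,0],"turn":0,"jaw":1}

```text
clock: 10.3
tool_pos: [0.5536, -0.1365, 0.1523]
eef_rot: [0.991, -0.131, -0.001, -0.0]
contact_force: [0.2, 0.9, 0.3]
opening: 0.005
```

```bash
python3 - <<'E'
from h import *
from plant import r,vision
s=r.get_state();P=vision.camera_params("wrist");im=vision.snapshot("wrist");cv2.imwrite("pics/w9.png",im)
print(s['tool_pos'],s['contact_force'])
for b in blobs(im,'red',100): print(b[3],plane(P,b[3][:2],.056).round(4))
im=vision.snapshot("scene");P=vision.camera_params("scene");cv2.imwrite("pics/s9.png",im)
for c in("blue","red"):
  for b in blobs(im,c,30):
    X=plane(P,b[3][:2],.056)
    if .48<X[0]<.6 and abs(X[1])<.2: print(c,X.round(4))
E
```

```text
[ 0.55363143 -0.13648493  0.15225528] [0.23760919 0.90353731 0.26629252]
(331.0, 184.5, 16.6) [ 0.5686 -0.0998  0.056 ]
(568.0, 222.0, 29.5) [ 0.7021 -0.1595  0.056 ]
(328.3, 254.9, 16.5) [ 0.5557 -0.1421  0.056 ]
blue [0.5157 0.1522 0.056 ]
red [ 0.499  -0.0251  0.056 ]
red [ 0.5735 -0.1022  0.056 ]
red [ 0.5601 -0.144   0.056 ]
```

View pics/w9.png

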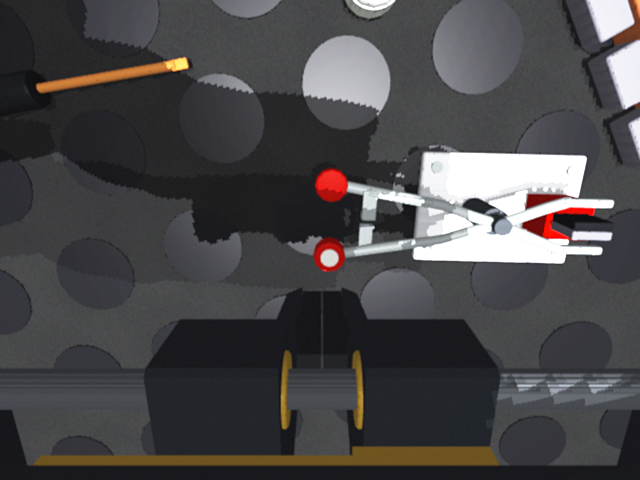

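View pics/s9.png

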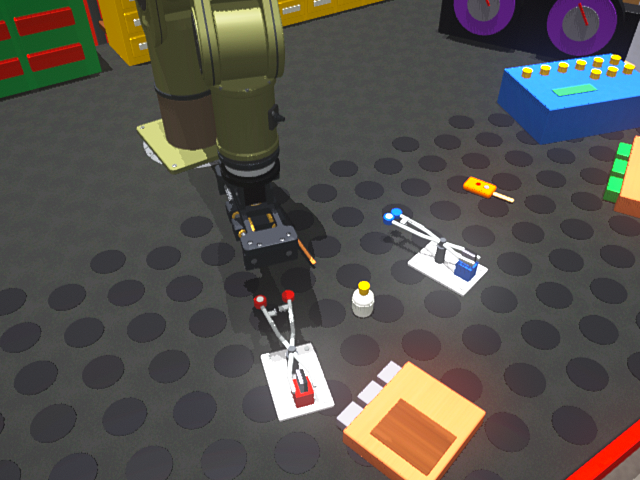

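The red pads are now 44 mm apart, so those forceps are fully open. The blue pads are still together, and the arm is clear and at rest.

```bash
python3 -c "
from plant import order
print(order.finish_job())"
```

```text
the job is handed in; nothing more can be done
None
```

Both steps are done and the job is handed in, at about 10.4 s on the robot's clock. No verdict was reported.

- **Blue forceps:** I squeezed the handles to about 40 mm over the pads and let go. They stayed shut at about 43 mm, which is the second ratchet tooth. The top camera showed the pad centres still 22.8 mm apart before I pressed the red forceps, and the last scene picture shows them still together.
- **Red forceps:** I pressed the white-dotted pad down with the closed fingertips at about 2.6 N, and the forceps sprang open. The last pictures put the pad centres about 44 mm apart, which is fully open.
- **Robot:** At the end the fingertips were about 8 cm above the pads. The force reading was about 1 N, which is the noise it also shows in free air.
- **Disagreements:**
    - The network's blue grip point in the top view was on the pivot, so I used colour segmentation instead.
    - The wrist camera and the external cameras differed by 3 to 5 mm, so I averaged them.

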